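Zero the mixer's click dial, set four steps and start

ROBOT

A 6-joint arm with a two-finger parallel gripper is mounted at the origin on a cart in front of the work surface, level with it; the furniture and walls round the work are solid. World frame = base frame: x ahead of the robot, y to its left, z up, the work surface at z = 0. Lengths are in m, angles in rad, forces in N, time in s.
With the tool pointing down it reaches from about 0.25 to 0.8 m from the base axis. Payload 3.9 kg.
Tool frame: the origin (TCP) lies between the finger pads; the fingertips stand 22 mm ahead of it and the grasp point (between the pads) lies 3 mm ahead of it; x points along the fingers, y is the direction in which the jaws open and shut, and the axes are right-handed (so a half turn about x gives the same grasp; the last joint's range is limited). The gripper opens to 85 mm and grips with 20 to 120 N. Pads are 22 mm wide; open, the fingers measure 114 mm over their backs; the gripper's body (76 mm by 85 mm) begins 54 mm behind the grasp point. The pads swing forward as they close: fully open they stand 13 mm farther back than shut.
Start: joints at [1.315, 0.26, -0.138, 1.173, 0, 1.571], TCP at [0.133, 0.508, 0.221] pointing down, gripper open.
Joint ranges: [-2.78, 2.78], [-0.83, 1.72], [-1.28, 1.37], [-1.9, 2.12], [-1.57, 1.48], [-3.14, 3.14]. Speed limits (rad/s): [2.57, 2.57, 3.14, 3.14, 3.14, 3.14].

INTERFACE

Orientations are given as a unit quaternion [w, x, y, z].
In Python, from plant import get_obs, optics, finish_job gives the robot as it stands.
- The arm moves only by the tool jog_arm, never from a script. Its argument "motion" is a list of rows, each a list of 3 entries, a list of its own where there are three numbers: the shift along the tool's x, y, z in m, then the turn, a rotation vector about the tool's x, y, z in degrees, then the finger opening in m, from 0 to 0.0854. In form: [[[tx, ty, tz], [ax, ay, az], hand], ...]. A call has exactly 8 rows; each row shifts and turns the commanded pose from where the row before left it, along the tool's axes as they then stand; what a row does not reach is not made up. A row lasts 1/8 s, in which the tool goes at most 62.5 mm and 10.7 degrees, less where a joint would pass 70% of its speed; a pose out of reach is approached as far as the arm can. A call with a gripper value outside its range is refused whole. The fingers move at their own pace and stop on an object; "squeeze" is the grip in N (left out, the last holds). Time passes only in rows, so rows that do not move let the fingers close, or fill a call up. It gives the time, the measured TCP pose, the force and the opening at its end, in the units of the state.
- get_obs(): the state, without advancing time (a new reading comes with each control period).
- optics.read_camera(name): name is "side" or "top"; returns a dict with "image" (480x640x3 uint8, red, green, blue), "fx", "fy", "cx", "cy" (pixels), "R" (3x3) and "t" (3): a world point X has camera coordinates R X + t. Camera axes: x right, y down, z forward; pixel columns grow to the right and rows downward; lengths in m; the calibration is good to about 2 mm. A picture is of the moment at which its call begins. There is no depth.
- finish_job(): hands the job in, once; it reports no verdict.
The state is a dict: "clock": time; "joint_pos": joint angles; "qvel": joint speeds; "joint_efforts": joint torques, N m; "eef_pos": TCP position; "ee_rot": TCP orientation; "ft_force": force on the tool from outside, world axes, zero at the start; "torque": the same for the moment, N m; "width": finger opening in m.
Only numpy, scipy, OpenCV 4.12 (cv2) and the standard library are available. Lean on these libraries where they do the work, as an engineer would, in place of code of your own. Each camera call takes 0.05 s, during which the arm holds its last target. There are 200 camera calls.

TASK

Set up the bench mixer: first turn its dial back anticlockwise until you feel it firmly pressed onto its springy zero stop, without forcing the stop; then turn it clockwise exactly four clicks up from zero, never going past the fourth, and let go. Last, press the start key fully down and release it, leaving the vial on the mixer and the bottle and dish beside it where they are.

Things in the scene. Friction and masses are not known exactly. Their poses are not given: they have to be found in the camera images.
- mixer: flat white bench mixer fixed to the worktop, 160 mm (its x) by 260 mm (its y), top 60 mm above the worktop; origin at the centre of its underside, its front faces its -x. On top: the dial at the right (x 0, y -65 mm), a small round start key near the front middle, a low round rubber platform (92 mm across, 14 mm high) at the left with a vial on it
- dial_axis (a point): fixed point of the mixer on the dial's upright turning axis, on the mixer's top (60 mm above the worktop); its axes are the mixer's. Raised ticks round the dial on the mixer's top mark clicks 0 to 7; those of 0 and 4 are longer
- dial: the dial: round skirt 74 mm across, top 68 mm above the worktop; origin on its axis at the mixer's top, -x along its pointer. A spring pawl holds it at each click and resists by up to about 0.16 N m between. At zero it meets a spring stop: 0.10 N m, then 1.5 N m per rad more. Press it 0.06 rad (0.19 N m) or more beyond zero; beyond 0.22 rad (0.43 N m) it is damaged. It springs back to zero
- pointer (a point): tip of the dial's pointer rib, 34 mm from the axis; turns with the dial, its own -x points outward. At zero the pointer stands 0.524 rad anticlockwise (from above) of the mixer's front direction -x, towards its -y; each click is 0.262 rad (15 degrees) clockwise: click 2 points to the front, click 4 is 0.524 rad towards +y. It starts at click 1, 2, 3 or 4
- knob_grip (a point): centre of the knob's black grip bar, on the dial's axis, 101 mm above the worktop: bar 42 mm long (its own x, along the pointer), 14 mm wide (its y), from 77 to 115 mm above the worktop, on a round foot. The bar has free play on the dial, less than one click, and starts anywhere in it: after each reversal it turns idly before it drives the dial
- key_top (a point): centre of the top of the round start key, 22 mm across, springs back by itself
- key (a joint): how far the start key is pressed, m: 0 up, 0.006 fully down, which takes 5 N
- vial_load: small white capped vial, 23 mm across, 52 mm tall, standing loose on the mixer's platform; origin at the centre of its underside
- bottle_side: white reagent bottle, 44 mm across, 104 mm tall, standing loose on the worktop to the left of the mixer; origin at the centre of its underside
- dish_side: flat white petri dish, 71 mm across, 15 mm high, lying loose on the worktop to the right of the mixer; origin at the centre of its underside
Things that resemble listed ones, but are neither listed nor needed, are in the scene too. Of the things that look like the vial_load, the larger one is meant.

How it is judged:
On the way, in this order (a step that is already met when the one before it is completed fails the run):
1. the dial is turned back and firmly pressed onto its zero stop (at least 0.06 rad beyond zero) (y of pointer in the frame of dial_axis below -0.01874 m), for 0.1 s.
2. the dial stands at the fourth click (y of pointer in the frame of dial_axis between 0.014 and 0.0199 m), for 0.3 s.
3. the start key is pressed fully down while the dial stands at the fourth click (all of step 2 and value of joint key above 0.0048 m), for 0.05 s.
At the end, for the whole second after the job is handed in: The dial rests at the fourth click from zero (within 0.1 rad), the start key is up again, the vial stands upright within 10 mm of where it was, and bottle and dish are within 20 mm of where they were (all of step 2 and value of joint key below 0.001 m and angle between vial_load's own z axis and vertical below 0.1 rad and distance of vial_load from where it was at the start of the episode below 0.01 m and distance of each of bottle_side, dish_side from where it was at the start of the episode below 0.02 m); the robot touches nothing.
It fails at once if the zero stop is forced (dial more than 0.22 rad beyond zero) (y of pointer in the frame of dial_axis below -0.02303 m).
It fails at once if the dial is turned past the fourth click (over the crest to the fifth) (y of pointer in the frame of dial_axis above 0.0214 m).
It fails at once if the vial is knocked over (angle between vial_load's own z axis and vertical above 0.4 rad).
It fails at once if the bottle or the dish is pushed away (distance of any of bottle_side, dish_side from where it was at the start of the episode above 0.03 m).
It also fails if it takes over 67 s, if anything falls off the work surface, if the arm or the gripper's body presses on something with over 40 N, if the wrist force passes 120 N, or if a joint passes its speed limit or range.

## Working session

There is one attempt and no reset: what is moved stays moved. The work goes in short steps, Python scripts to look and compute and a tool call to move; the robot and the scene stay as the last step left them, time stands still between calls to the robot, and variables do not carry over. Pictures are saved under pics/ and viewed, about 8 in all and at most 12, crops included, and the job is handed in when it is done.

Besides the shell and the picture viewer there is one more tool, called after ">>>" as name([rows], argument=value, ...), one row to a line, values as JSON. jog_arm: Moves the arm, as the interface text tells. Its arguments: {"type":"object","properties":{"motion":{"type":"array","items":{"type":"array"}},"squeeze":{"type":"number"}},"required":["motion"]}

```bash
mkdir -p pics
cat > h.py <<'E'
import numpy as np, cv2
from plant import get_obs, optics, finish_job
def cam(n): return optics.read_camera(n)
def proj(c,P):
    q=c["R"]@np.array(P,float)+c["t"]; return np.array([c["fx"]*q[0]/q[2]+c["cx"],c["fy"]*q[1]/q[2]+c["cy"]])
def ray(c,u,v,z):
    R=np.array(c["R"]);o=-R.T@c["t"];d=R.T@np.array([(u-c["cx"])/c["fx"],(v-c["cy"])/c["fy"],1]);return o+d*(z-o[2])/d[2]
def save(c,f,crop=None,s=1):
    im=c["image"]
    if crop: a,b,x,y=crop; im=im[b:y,a:x]
    cv2.imwrite(f,cv2.cvtColor(cv2.resize(im,None,fx=s,fy=s,interpolation=cv2.INTER_CUBIC),cv2.COLOR_RGB2BGR))
E
python3 - <<'E'
from h import *
t=cam("top");s=cam("side");save(t,"pics/t0.png");save(s,"pics/s0.png")
for c in(t,s):print(np.round(-np.array(c["R"]).T@c["t"],3),c["fx"])
print(get_obs())
E
```

```text
[0.413 0.074 1.194] 568.3954115333927
[0.184 0.653 0.727] 535.7825970509152
{'clock': 0.1, 'joint_pos': array([ 1.31496900e+00,  2.60584388e-01, -1.39224138e-01,  1.17271545e+00,
       -2.55760672e-05,  1.57078152e+00]), 'qvel': array([ 0.00196798, -0.00015216,  0.00341003,  0.00017921, -0.00087844,
       -0.00115244]), 'joint_efforts': array([ 4.84122957e-04, -4.06508410e+01,  2.54526776e+01,  1.00768724e-02,
        9.12809105e-05, -2.16075529e-05]), 'eef_pos': array([0.1326982 , 0.50730317, 0.22017198]), 'ee_rot': array([ 0.70126131,  0.08958996,  0.70139922, -0.09080391]), 'ft_force': array([ 0.61615968,  0.89045087, -0.35497477]), 'torque': array([-0.03053668, -0.00074005,  0.02423751]), 'width': 0.08547942914242503}
```

View pics/t0.png

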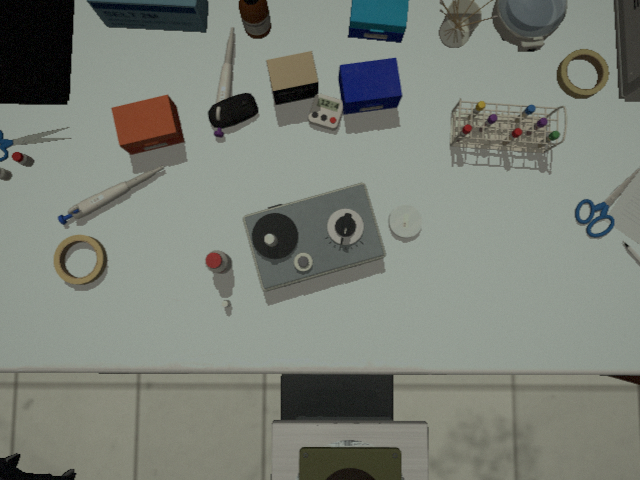

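View pics/s0.png

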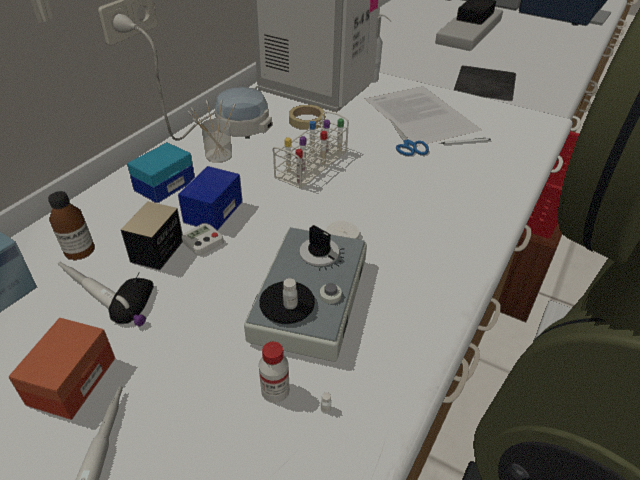

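The top view shows the mixer with its dial at (346,227), key at (303,262), platform vial at (270,240), bottle at (217,262) and dish at (405,222). Possible mix-ups:
- Vial: the platform vial at (270,240) or the smaller loose one at (227,305). I take the platform one.
- Dial and key: there is only one of each.

One close crop to check the choice.

Run:
```python
from h import *
t=cam("top");s=cam("side")
a=cv2.resize(t["image"][170:300,235:395],None,fx=5,fy=4.6,interpolation=cv2.INTER_CUBIC)
save(t,"pics/t1.png",(235,175,395,295),5)
for n,(u,v,z) in dict(dial=(346,227,.068),key=(303,262,.065),plat=(275,235,.074),tl=(244,215,.06),tr=(366,184,.06),br=(384,256,.06),bl=(266,289,.06),dish=(405,222,.015)).items():print(n,np.round(ray(t,u,v,z),3))
```

```text
dial [0.542 0.01  0.068]
key [0.472 0.096 0.065]
plat [0.525 0.151 0.074]
tl [0.566 0.215 0.06 ]
tr [ 0.63  -0.031  0.06 ]
br [ 0.485 -0.066  0.06 ]
bl [0.418 0.169 0.06 ]
dish [ 0.559 -0.116  0.015]
```

View pics/t1.png

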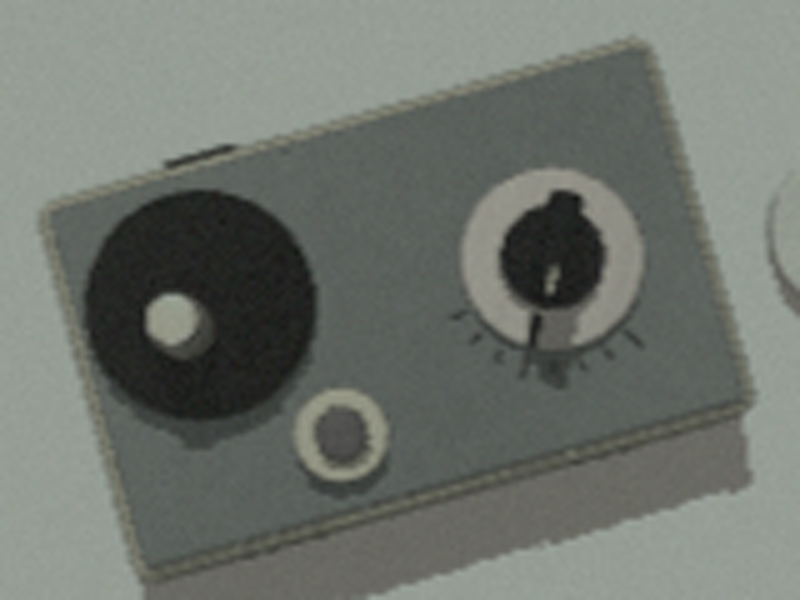

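The crop shows the dial centred at crop (552,258) and its pointer at (535,330), lined up with the long tick at (525,370). Tick 0 is at (640,340), so the dial starts at click 4. The bar runs from (567,195) to about (550,290), and the key is at (341,435). Next I work out the tool geometry.

```bash
cat >> h.py <<'E'
from scipy.spatial.transform import Rotation as Ro
def tool(o=None):
    o=o or get_obs(); q=o["ee_rot"]; return Ro.from_quat(q[[1,2,3,0]]).as_matrix()
def st():
    o=get_obs();R=tool(o);b=np.degrees(np.arctan2(R[1,2],R[0,2]))
    print("t%.2f"%o["clock"],"p",np.round(o["eef_pos"],4),"zaz %.2f"%b,"F",np.round(o["ft_force"],1),"M",np.round(o["torque"],3),"w %.4f"%o["width"],"j",np.round(o["joint_pos"],2));return o,R
def goto(P,zaz):
    o,R=st(); a=np.radians(zaz); z=np.array([np.cos(a),np.sin(a),0]);x=np.array([0,0,-1.]);T=np.stack([x,np.cross(z,x),z],1)
    print("shift(tool)",np.round(R.T@(np.array(P)-o["eef_pos"]),4),"turn deg",np.round(np.degrees(Ro.from_matrix(R.T@T).as_rotvec()),2))
E
python3 - <<'E'
from h import *
goto([.542,.0095,.19],172);print(np.round(tool(),3));goto([.542,.0095,.19],-8)
E
```

```text
t0.20 p [0.1327 0.5075 0.2204] zaz -14.66 F [ 0.1 -0.7  0.5] M [ 0.021 -0.045  0.03 ] w 0.0854 j [ 1.31  0.26 -0.14  1.17 -0.    1.57]
shift(tool) [ 0.0308 -0.3782  0.522 ] turn deg [1.7334e+02 1.0000e-01 1.0000e-02]
[[-0.     0.253  0.967]
 [-0.001  0.967 -0.253]
 [-1.    -0.001  0.   ]]
t0.20 p [0.1327 0.5075 0.2204] zaz -14.66 F [ 0.1 -0.7  0.5] M [ 0.021 -0.045  0.03 ] w 0.0854 j [ 1.31  0.26 -0.14  1.17 -0.    1.57]
shift(tool) [ 0.0308 -0.3782  0.522 ] turn deg [-6.66 -0.    0.07]
```

>>> jog_arm([
  [[0,-0.0315,0.0435],[0,0,0],0.06],
  [[0,-0.0315,0.0435],[0,0,0],0.06],
  [[0,-0.0315,0.0435],[0,0,0],0.06],
  [[0,-0.0315,0.0435],[0,0,0],0.06],
  [[0,-0.0315,0.0435],[0,0,0],0.06],
  [[0,-0.0315,0.0435],[0,0,0],0.06],
  [[0,-0.0315,0.0435],[0,0,0],0.06],
  [[0,-0.0315,0.0435],[0,0,0],0.06],
], squeeze=40)

```text
clock: 1.2
eef_pos: [0.4066, 0.1746, 0.221]
ee_rot: [0.701, 0.09, 0.701, -0.09]
ft_force: [0.5, 1.0, -0.9]
width: 0.0601
```

>>> jog_arm([
  [[0,-0.0315,0.0435],[0,0,0],0.06],
  [[0,-0.0315,0.0435],[0,0,0],0.06],
  [[0,-0.0315,0.0435],[0,0,0],0.06],
  [[0,-0.0315,0.0435],[0,0,0],0.06],
  [[0.015,0,0],[-3.3,0,0],0.06],
  [[0.015,0,0],[-3.3,0,0],0.06],
  [[0,0,0],[0,0,0],0.06],
  [[0,0,0],[0,0,0],0.06],
])

```text
clock: 2.2
eef_pos: [0.5423, 0.0103, 0.1913]
ee_rot: [0.705, 0.05, 0.705, -0.05]
ft_force: [0.1, -0.4, 0.7]
width: 0.0603
```

Run:
```python
from h import *
goto([.542,.0095,.104],-8)
s=cam("side")
print(proj(s,[.5425,.0095,.108]),proj(s,[.5425,.0095,.068]))
save(s,"pics/s1.png",(240,180,400,300),5)
```

```text
t2.20 p [0.5423 0.0103 0.1913] zaz -8.09 F [ 0.1 -0.4  0.7] M [-0.011  0.03   0.047] w 0.0603 j [ 0.02  0.3  -0.16  1.11 -0.    0.16]
shift(tool) [ 0.0873 -0.0008 -0.0002] turn deg [-0.09  0.02 -0.  ]
[321.21162872 232.66952692] [320.79701559 249.25993189]
```

View pics/s1.png

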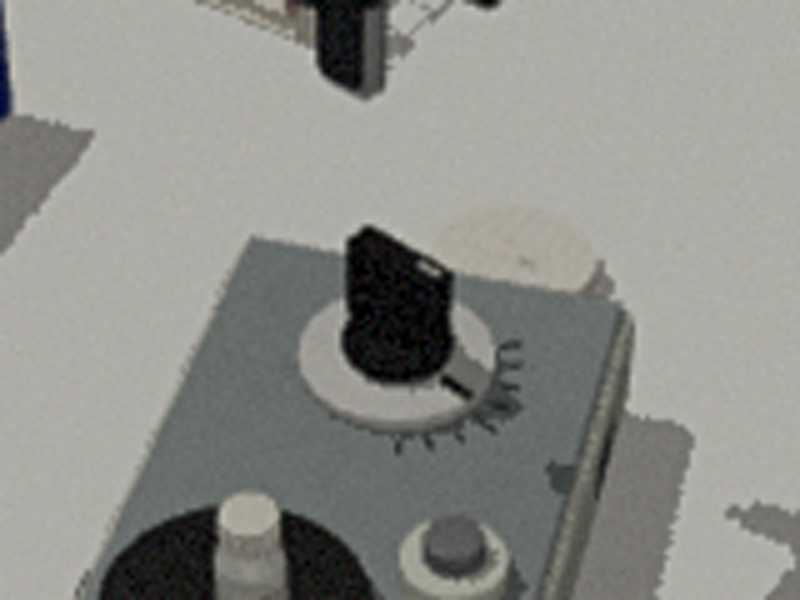

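>>> jog_arm([
  [[0.022,0,0],[0,0,0],0.05],
  [[0.022,0,0],[0,0,0],0.05],
  [[0.022,0,0],[0,0,0],0.05],
  [[0.021,0,0],[0,0,0],0.05],
  [[0,0,0],[0,0,0],0.05],
  [[0,0,0],[0,0,0],0.03],
  [[0,0,0],[0,0,0],0.02],
  [[0,0,0],[0,0,0],0.02],
], squeeze=50)

```text
clock: 3.25
eef_pos: [0.5429, 0.0102, 0.1048]
ee_rot: [0.706, 0.05, 0.705, -0.05]
ft_force: [0.3, -0.4, -0.5]
width: 0.0196
```

>>> jog_arm([
  [[0,0,0],[0,0,0],0.014],
  [[0,0,0],[0,0,0],0.01],
  [[0,0,0],[0,0,0],0.005],
  [[0,0,0],[0,0,0],0.005],
  [[0,0,0],[0,0,0],0.0],
  [[0,0,0],[0,0,0],0.0],
  [[0,0,0],[0,0,0],0.0],
  [[0,0,0],[0,0,0],0.0],
])

```text
clock: 4.25
eef_pos: [0.5431, 0.0104, 0.1046]
ee_rot: [0.706, 0.05, 0.705, -0.049]
ft_force: [-0.1, 2.2, 4.9]
width: -0.0001
```

Run:
```python
from h import *
st()
s=cam("side")
save(s,"pics/s2.png",(280,210,360,270),8)
```

```text
t4.25 p [0.5431 0.0104 0.1046] zaz -8.05 F [-0.1  2.2  4.9] M [ 0.509 -0.036  0.046] w -0.0001 j [ 0.02  0.36 -0.3   0.9   0.    0.16]
```

View pics/s2.png

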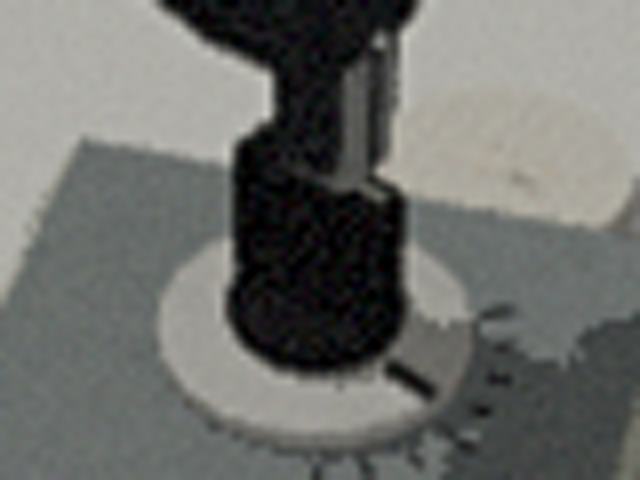

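Run:
```python
from h import *
s=cam("side");t=cam("top")
for P in ([.543,.0104,.083],[.543,.0104,.1046],[.543,.0104,.15],[.543,.0104,.115],[.543,-.01,.083]):
  p=proj(s,P);print(P,p,(p-[280,210])*8, proj(t,P))
a=cv2.resize(t["image"][195:265,310:390],None,fx=5,fy=5,interpolation=cv2.INTER_CUBIC)
b=cv2.resize(s["image"][190:260,280:360],None,fx=5,fy=5,interpolation=cv2.INTER_CUBIC)
im=np.clip(np.hstack([a,b]).astype(float)*2.2,0,255).astype(np.uint8)
cv2.imwrite("pics/c3.png",im[:,:,::-1])
```

```text
[0.543, 0.0104, 0.083] [320.46607803 243.32691404] [323.72862427 266.61531234] [346.3755005  225.47011155]
[0.543, 0.0104, 0.1046] [320.68465637 234.29767783] [325.47725093 194.38142266] [347.00967454 224.17100446]
[0.543, 0.0104, 0.15] [321.165781   214.42293611] [329.32624796  35.38348885] [348.42707976 221.26744638]
[0.543, 0.0104, 0.115] [320.79221535 229.85453186] [326.33772278 158.83625485] [347.32396275 223.52718429]
[0.543, -0.01, 0.083] [325.9930207  237.12184819] [367.94416561 216.97478553] [356.74501284 225.51071285]
```

View pics/c3.png

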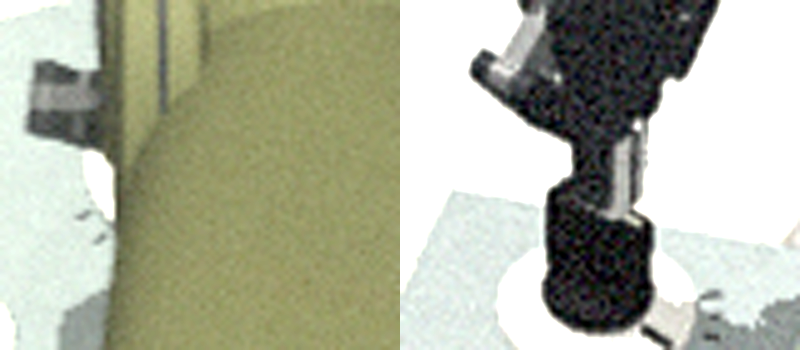

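The fingers read fully shut, yet the bar is visible in front of or below the fingertips, so they are not straddling it. I'll raise and check the actual tip height.

>>> jog_arm([
  [[-0.02,0,0],[0,0,0],0.0],
  [[-0.02,0,0],[0,0,0],0.0],
  [[0,0,0],[0,0,0],0.0],
  [[0,0,0],[0,0,0],0.0],
  [[0,0,0],[0,0,0],0.0],
  [[0,0,0],[0,0,0],0.0],
  [[0,0,0],[0,0,0],0.0],
  [[0,0,0],[0,0,0],0.0],
])

```text
clock: 5.4
eef_pos: [0.5422, 0.0101, 0.1438]
ee_rot: [0.705, 0.05, 0.705, -0.05]
ft_force: [-0.6, 1.4, 0.6]
width: -0.0
```

Run:
```python
from h import *
o,R=st()
s=cam("side");p=o["eef_pos"]
for d in(-.05,-.02,0,.022):
  q=proj(s,p+R[:,0]*d);print(d,q,(q-[270,170])*7)
im=np.clip(cv2.resize(s["image"][170:255,270:370],None,fx=7,fy=7,interpolation=cv2.INTER_CUBIC).astype(float)*2,0,255).astype(np.uint8)
cv2.imwrite("pics/c4.png",im[:,:,::-1])
```

```text
t5.40 p [0.5422 0.0101 0.1438] zaz -8.06 F [-0.6  1.4  0.6] M [ 0.039 -0.022  0.033] w -0.0000 j [ 0.02  0.33 -0.24  1.   -0.    0.16]
-0.05 [322.17083747 194.07971838] [365.19586226 168.55802869]
-0.02 [321.8212191 208.2034818] [362.74853372 267.4243726 ]
0 [321.59632286 217.28876349] [361.17426003 331.02134446]
0.022 [321.35612137 226.99234156] [359.49284957 398.94639091]
```

View pics/c4.png

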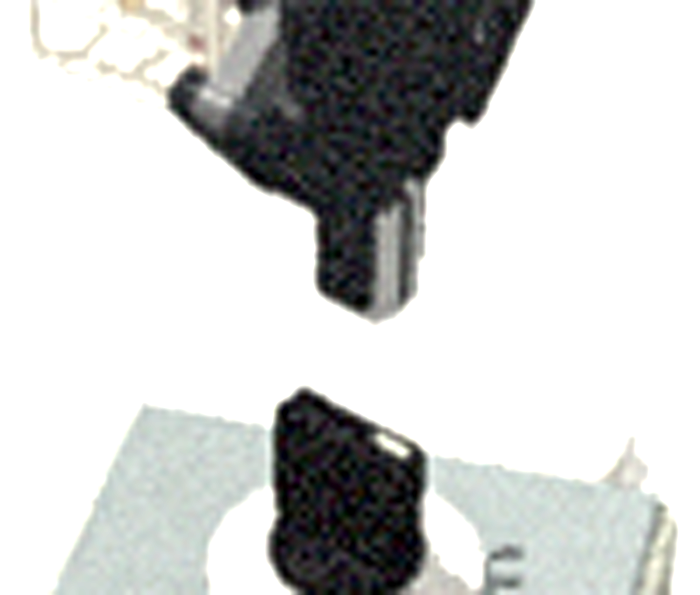

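The shut fingertips show at crop row ~310, but the state puts them at row 399. They are about 30 mm higher than stated, which fits the light contact with the bar top (115 mm). I'll open and go lower in guarded steps.

>>> jog_arm([
  [[0,0,0],[0,0,0],0.05],
  [[0,0,0],[0,0,0],0.05],
  [[0.02,0,0],[0,0,0],0.05],
  [[0.02,0,0],[0,0,0],0.05],
  [[0.005,0,0],[0,0,0],0.05],
  [[0.005,0,0],[0,0,0],0.05],
  [[0,0,0],[0,0,0],0.05],
  [[0,0,0],[0,0,0],0.05],
])

```text
clock: 6.45
eef_pos: [0.5427, 0.0101, 0.0945]
ee_rot: [0.706, 0.05, 0.705, -0.05]
ft_force: [-0.1, 0.2, 0.4]
width: 0.0499
```

Run:
```python
from h import *
o,R=st()
s=cam("side")
im=np.clip(cv2.resize(s["image"][185:270,270:370],None,fx=7,fy=7,interpolation=cv2.INTER_CUBIC).astype(float)*2.4,0,255).astype(np.uint8)
cv2.imwrite("pics/c5.png",im[:,:,::-1])
```

```text
t6.45 p [0.5427 0.0101 0.0945] zaz -8.06 F [-0.1  0.2  0.4] M [-0.063 -0.011  0.031] w 0.0499 j [ 0.02  0.37 -0.32  0.88 -0.    0.16]
```

View pics/c5.png

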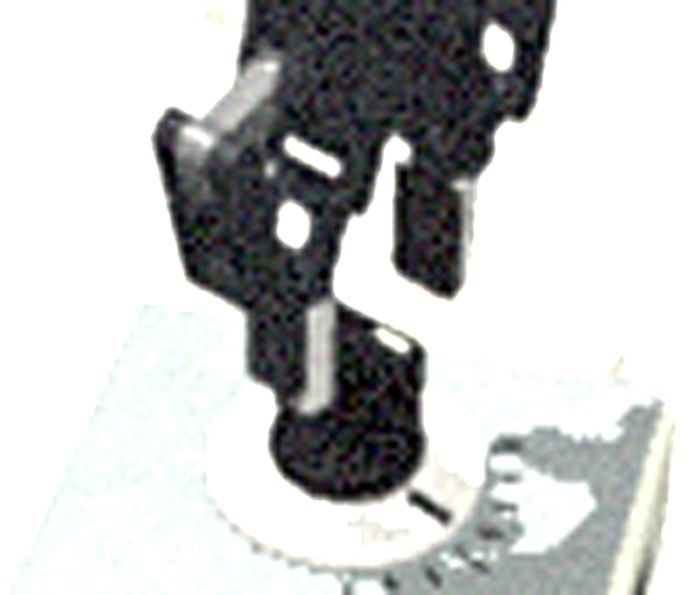

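The fingers now straddle the bar: near tip at (290,395), far tip at (430,285), bar top in between near (370,320). I'll go down 20 mm and close.

>>> jog_arm([
  [[0.01,0,0],[0,0,0],0.05],
  [[0.01,0,0],[0,0,0],0.04],
  [[0,0,0],[0,0,0],0.03],
  [[0,0,0],[0,0,0],0.022],
  [[0,0,0],[0,0,0],0.01],
  [[0,0,0],[0,0,0],0.01],
  [[0,0,0],[0,0,0],0.005],
  [[0,0,0],[0,0,0],0.0],
], squeeze=50)

```text
clock: 7.5
eef_pos: [0.5425, 0.0122, 0.0742]
ee_rot: [0.706, 0.051, 0.705, -0.048]
ft_force: [0.9, 5.2, -0.2]
width: 0.0133
```

Run:
```python
from h import *
st()
```

```text
t7.50 p [0.5425 0.0122 0.0742] zaz -7.99 F [ 0.9  5.2 -0.2] M [ 1.018 -0.062 -0.019] w 0.0133 j [ 0.02  0.39 -0.35  0.83  0.    0.16]
```

>>> jog_arm([
  [[0,0.002,0],[-4,0,0],0.0],
  [[0,0,0],[-6,0,0],0.0],
  [[0,0,0],[-6,0,0],0.0],
  [[0,0,0],[-6,0,0],0.0],
  [[0,0,0],[-6,0,0],0.0],
  [[0,0,0],[-6,0,0],0.0],
  [[0,0,0],[-6,0,0],0.0],
  [[0,0,0],[0,0,0],0.0],
])

```text
clock: 8.5
eef_pos: [0.5431, 0.0105, 0.0742]
ee_rot: [0.68, -0.195, 0.68, 0.193]
ft_force: [1.0, -5.7, -2.0]
width: 0.0132
```

Run:
```python
from h import *
st()
```

```text
t8.50 p [0.5431 0.0105 0.0742] zaz 31.83 F [ 1.  -5.7 -2. ] M [-1.236 -0.269  0.031] w 0.0132 j [ 0.02  0.39 -0.35  0.83 -0.   -0.53]
```

>>> jog_arm([
  [[0,-0.0008,-0.0005],[-3,0,0],0.0],
  [[0,0,0],[-3,0,0],0.0],
  [[0,0,0],[-3,0,0],0.0],
  [[0,0,0],[0,0,0],0.0],
  [[0,0,0],[0,0,0],0.0],
  [[0,0,0],[0,0,0],0.0],
  [[0,0,0],[0,0,0],0.0],
  [[0,0,0],[0,0,0],0.0],
])

```text
clock: 9.5
eef_pos: [0.5434, 0.0101, 0.0742]
ee_rot: [0.663, -0.247, 0.663, 0.245]
ft_force: [0.5, -5.3, -0.9]
width: 0.0131
```

Run:
```python
from h import *
st()
```

```text
t9.50 p [0.5434 0.0101 0.0742] zaz 40.77 F [ 0.5 -5.3 -0.9] M [-1.16  -0.476 -0.118] w 0.0131 j [ 0.02  0.39 -0.35  0.83 -0.   -0.69]
```

>>> jog_arm([
  [[0,0,0],[-1,0,0],0.0],
  [[0,0,0],[-1,0,0],0.0],
  [[0,0,0],[-1,0,0],0.0],
  [[0,0,0],[0,0,0],0.0],
  [[0,0,0],[0,0,0],0.0],
  [[0,0,0],[0,0,0],0.0],
  [[0,0,0],[0,0,0],0.0],
  [[0,0,0],[0,0,0],0.0],
])

```text
clock: 10.5
eef_pos: [0.5435, 0.01, 0.0742]
ee_rot: [0.656, -0.265, 0.656, 0.263]
ft_force: [2.1, -5.8, -1.3]
width: 0.013
```

Run:
```python
from h import *
st()
```

```text
t10.50 p [0.5435 0.01   0.0742] zaz 43.79 F [ 2.1 -5.8 -1.3] M [-1.248 -0.517 -0.009] w 0.0130 j [ 0.02  0.39 -0.35  0.83 -0.   -0.74]
```

>>> jog_arm([
  [[0,0,0],[-1,0,0],0.0],
  [[0,0,0],[-1,0,0],0.0],
  [[0,0,0],[-1,0,0],0.0],
  [[0,0,0],[0,0,0],0.0],
  [[0,0,0],[0,0,0],0.0],
  [[0,0,0],[0,0,0],0.0],
  [[0,0,0],[0,0,0],0.0],
  [[0,0,0],[0,0,0],0.0],
])

```text
clock: 11.5
eef_pos: [0.5436, 0.0099, 0.0742]
ee_rot: [0.649, -0.282, 0.649, 0.28]
ft_force: [2.9, -6.0, -2.6]
width: 0.0132
```

Run:
```python
from h import *
st()
```

```text
t11.50 p [0.5436 0.0099 0.0742] zaz 46.78 F [ 2.9 -6.  -2.6] M [-1.272 -0.616 -0.021] w 0.0132 j [ 0.02  0.39 -0.35  0.83 -0.   -0.8 ]
```

>>> jog_arm([
  [[0,0,0],[-1,0,0],0.0],
  [[0,0,0],[-1,0,0],0.0],
  [[0,0,0],[-1,0,0],0.0],
  [[0,0,0],[0,0,0],0.0],
  [[0,0,0],[0,0,0],0.0],
  [[0,0,0],[0,0,0],0.0],
  [[0,0,0],[0,0,0],0.0],
  [[0,0,0],[0,0,0],0.0],
])

```text
clock: 12.5
eef_pos: [0.5437, 0.0098, 0.0742]
ee_rot: [0.642, -0.299, 0.641, 0.296]
ft_force: [2.8, -5.7, -1.5]
width: 0.0134
```

Run:
```python
from h import *
st()
```

```text
t12.50 p [0.5437 0.0098 0.0742] zaz 49.78 F [ 2.8 -5.7 -1.5] M [-1.329 -0.621 -0.045] w 0.0134 j [ 0.02  0.39 -0.35  0.83 -0.   -0.85]
```

>>> jog_arm([
  [[0,0,0],[-1,0,0],0.0],
  [[0,0,0],[-1,0,0],0.0],
  [[0,0,0],[0,0,0],0.0],
  [[0,0,0],[0,0,0],0.0],
  [[0,0,0],[0,0,0],0.0],
  [[0,0,0],[0,0,0],0.0],
  [[0,0,0],[0,0,0],0.0],
  [[0,0,0],[0,0,0],0.0],
])

```text
clock: 13.5
eef_pos: [0.5438, 0.0097, 0.0742]
ee_rot: [0.636, -0.31, 0.636, 0.307]
ft_force: [2.5, -5.4, -2.4]
width: 0.0136
```

Run:
```python
from h import *
st()
```

```text
t13.50 p [0.5438 0.0097 0.0742] zaz 51.77 F [ 2.5 -5.4 -2.4] M [-1.355 -0.672 -0.04 ] w 0.0136 j [ 0.02  0.39 -0.35  0.83 -0.   -0.88]
```

>>> jog_arm([
  [[0,0,0],[-1,0,0],0.0],
  [[0,0,0],[-1,0,0],0.0],
  [[0,0,0],[0,0,0],0.0],
  [[0,0,0],[0,0,0],0.0],
  [[0,0,0],[0,0,0],0.0],
  [[0,0,0],[0,0,0],0.0],
  [[0,0,0],[0,0,0],0.0],
  [[0,0,0],[0,0,0],0.0],
])

```text
clock: 14.5
eef_pos: [0.5439, 0.0097, 0.0742]
ee_rot: [0.631, -0.321, 0.63, 0.318]
ft_force: [2.3, -6.3, -3.6]
width: 0.0136
```

Run:
```python
from h import *
st()
s=cam("side")
im=np.clip(cv2.resize(s["image"][205:275,285:365],None,fx=8,fy=8,interpolation=cv2.INTER_CUBIC).astype(float)*1.8,0,255).astype(np.uint8)
cv2.imwrite("pics/c6.png",im[:,:,::-1])
# predicted pointer tips per click (crop px)
for yaw in (15.3,):
  for k in range(0,5):
    a=np.radians(yaw+180+30-15*k);p=proj(s,[.5425+.03*np.cos(a),.0105+.03*np.sin(a),.069]);print(k,np.round((p-[285,205])*8))
```

```text
t14.50 p [0.5439 0.0097 0.0742] zaz 53.75 F [ 2.3 -6.3 -3.6] M [-1.393 -0.674 -0.166] w 0.0136 j [ 0.02  0.39 -0.35  0.83 -0.   -0.92]
0 [409. 332.]
1 [415. 355.]
2 [411. 377.]
3 [399. 399.]
4 [378. 417.]
```

View pics/c6.png

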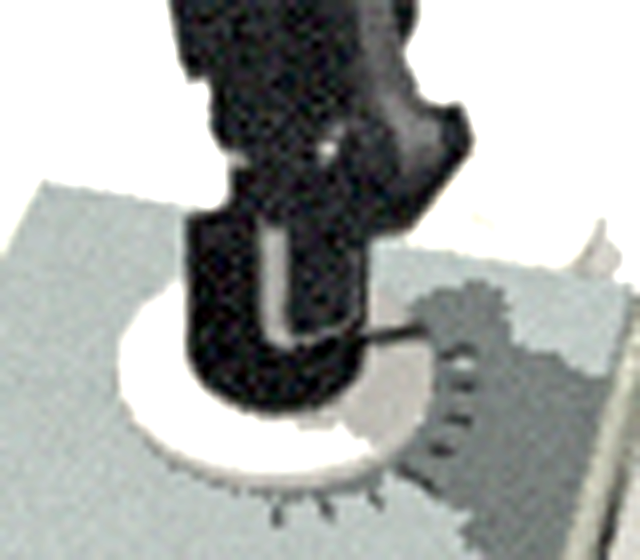

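The pointer tip is at (420,328), in line with tick 0, and torque has risen to 0.17 N m, so the dial is at the stop. I'll press about 0.1 rad further in guarded steps.

>>> jog_arm([
  [[0,0,0],[-1,0,0],0.0],
  [[0,0,0],[-1,0,0],0.0],
  [[0,0,0],[-1,0,0],0.0],
  [[0,0,0],[0,0,0],0.0],
  [[0,0,0],[0,0,0],0.0],
  [[0,0,0],[0,0,0],0.0],
  [[0,0,0],[0,0,0],0.0],
  [[0,0,0],[0,0,0],0.0],
])

```text
clock: 15.55
eef_pos: [0.544, 0.0096, 0.0742]
ee_rot: [0.623, -0.337, 0.622, 0.335]
ft_force: [3.5, -6.3, -3.1]
width: 0.0129
```

Run:
```python
from h import *
st()
```

```text
t15.55 p [0.544  0.0096 0.0742] zaz 56.74 F [ 3.5 -6.3 -3.1] M [-1.429 -0.724 -0.169] w 0.0129 j [ 0.02  0.39 -0.35  0.83 -0.   -0.97]
```

>>> jog_arm([
  [[0,0,0],[-1,0,0],0.0],
  [[0,0,0],[-1,0,0],0.0],
  [[0,0,0],[0,0,0],0.0],
  [[0,0,0],[0,0,0],0.0],
  [[0,0,0],[0,0,0],0.0],
  [[0,0,0],[0,0,0],0.0],
  [[0,0,0],[0,0,0],0.0],
  [[0,0,0],[0,0,0],0.0],
])

```text
clock: 16.55
eef_pos: [0.5442, 0.0096, 0.0742]
ee_rot: [0.617, -0.348, 0.616, 0.345]
ft_force: [4.3, -6.4, -2.3]
width: 0.0132
```

Run:
```python
from h import *
st()
```

```text
t16.55 p [0.5442 0.0096 0.0742] zaz 58.73 F [ 4.3 -6.4 -2.3] M [-1.392 -0.795 -0.192] w 0.0132 j [ 0.02  0.39 -0.35  0.83 -0.   -1.01]
```

```bash
cat >> h.py <<'E'
def look(n=8,c=(.5425,.0105)):
    ims=[];M=[]
    for i in range(n):
        s=cam("side");ims.append(s["image"].astype(np.float32));o=get_obs();M.append(o["torque"])
    im=np.mean(ims,0).mean(2);st();print("Mz mean %.3f sd %.3f"%(np.mean(M,0)[2],np.std(M,0)[2]))
    A=np.arange(150,262,2.);prof=[]
    for a in np.radians(A):
        v=[]
        for r in(.025,.028,.031):
            u=proj(s,[c[0]+r*np.cos(a),c[1]+r*np.sin(a),.0685]);v.append(cv2.getRectSubPix(im,(1,1),(float(u[0]),float(u[1])))[0,0])
        prof.append(np.mean(v))
    print(" ".join("%d:%d"%(a,p) for a,p in zip(A,prof)));return im,s
E
python3 - <<'E'
from h import *
look()
E
```

```text
t16.95 p [0.5441 0.0096 0.0742] zaz 58.72 F [ 2.5 -6.5 -3.2] M [-1.377 -0.84  -0.241] w 0.0131 j [ 0.02  0.39 -0.35  0.83 -0.   -1.01]
Mz mean -0.283 sd 0.029
150:138 152:131 154:124 156:114 158:107 160:104 162:102 164:102 166:103 168:103 170:103 172:103 174:103 176:103 178:103 180:104 182:104 184:104 186:104 188:103 190:103 192:103 194:103 196:103 198:102 200:102 202:101 204:102 206:102 208:102 210:103 212:103 214:103 216:104 218:104 220:105 222:104 224:101 226:90 228:73 230:54 232:38 234:28 236:30 238:42 240:61 242:78 244:92 246:100 248:103 250:101 252:96 254:90 256:83 258:71 260:58
```

Step 1 is met: mean torque is 0.28 N m (about 0.1 rad past zero) and the pointer reads 235°. Now clockwise, tracking the pointer by camera as well as the torque.

>>> jog_arm([
  [[0,0,0],[3,0,0],0.0],
  [[0,0,0],[3,0,0],0.0],
  [[0,0,0],[3,0,0],0.0],
  [[0,0,0],[3,0,0],0.0],
  [[0,0,0],[3,0,0],0.0],
  [[0,0,0],[3,0,0],0.0],
  [[0,0,0],[0,0,0],0.0],
  [[0,0,0],[0,0,0],0.0],
])

```text
clock: 17.95
eef_pos: [0.5434, 0.0101, 0.0742]
ee_rot: [0.663, -0.247, 0.663, 0.245]
ft_force: [1.4, -5.5, -1.1]
width: 0.0132
```

Run:
```python
from h import *
look(5)
```

```text
t18.20 p [0.5434 0.0101 0.0742] zaz 40.79 F [ 2.4 -4.3 -1.1] M [-1.213 -0.505  0.013] w 0.0134 j [ 0.02  0.39 -0.35  0.83 -0.   -0.69]
Mz mean -0.025 sd 0.026
150:105 152:103 154:102 156:102 158:103 160:103 162:102 164:103 166:103 168:103 170:103 172:103 174:103 176:103 178:103 180:103 182:103 184:103 186:102 188:102 190:102 192:102 194:102 196:102 198:102 200:102 202:102 204:103 206:104 208:104 210:105 212:105 214:104 216:99 218:94 220:81 222:63 224:45 226:32 228:28 230:34 232:52 234:73 236:86 238:94 240:100 242:102 244:101 246:99 248:96 250:92 252:83 254:74 256:67 258:55 260:44
```

>>> jog_arm([
  [[0,0,0],[2,0,0],0.0],
  [[0,0,0],[2,0,0],0.0],
  [[0,0,0],[2,0,0],0.0],
  [[0,0,0],[0,0,0],0.0],
  [[0,0,0],[0,0,0],0.0],
  [[0,0,0],[0,0,0],0.0],
  [[0,0,0],[0,0,0],0.0],
  [[0,0,0],[0,0,0],0.0],
])

```text
clock: 19.2
eef_pos: [0.5432, 0.0103, 0.0742]
ee_rot: [0.675, -0.212, 0.674, 0.211]
ft_force: [2.3, -4.7, -1.3]
width: 0.0131
```

Run:
```python
from h import *
look(5)
```

```text
t19.45 p [0.5432 0.0103 0.0742] zaz 34.81 F [ 1.  -3.6  0. ] M [-1.184 -0.413  0.056] w 0.0129 j [ 0.02  0.39 -0.35  0.83 -0.   -0.59]
Mz mean 0.042 sd 0.010
150:104 152:104 154:103 156:102 158:102 160:102 162:102 164:103 166:103 168:103 170:102 172:102 174:103 176:102 178:102 180:103 182:103 184:102 186:102 188:102 190:102 192:102 194:102 196:102 198:103 200:103 202:104 204:104 206:105 208:105 210:102 212:100 214:91 216:70 218:49 220:35 222:32 224:32 226:47 228:69 230:86 232:96 234:101 236:101 238:102 240:102 242:102 244:100 246:99 248:97 250:91 252:83 254:75 256:70 258:58 260:45
```

>>> jog_arm([
  [[0,0,0],[5,0,0],0.0],
  [[0,0,0],[5,0,0],0.0],
  [[0,0,0],[5,0,0],0.0],
  [[0,0,0],[5,0,0],0.0],
  [[0,0,0],[5,0,0],0.0],
  [[0,0,0],[5,0,0],0.0],
  [[0,0,0],[4,0,0],0.0],
  [[0,0,0],[0,0,0],0.0],
])

```text
clock: 20.45
eef_pos: [0.5425, 0.0119, 0.0741]
ee_rot: [0.707, -0.005, 0.707, 0.006]
ft_force: [0.3, -0.2, 1.5]
width: 0.0134
```

Run:
```python
from h import *
look(5)
```

```text
t20.70 p [0.5425 0.0118 0.0741] zaz 0.97 F [-0.6  1.5  3.1] M [ 0.14   0.042 -0.023] w 0.0130 j [ 0.02  0.39 -0.35  0.83  0.    0.  ]
Mz mean -0.007 sd 0.018
150:102 152:103 154:103 156:104 158:104 160:105 162:105 164:106 166:103 168:97 170:85 172:66 174:45 176:29 178:21 180:28 182:44 184:69 186:88 188:100 190:103 192:104 194:104 196:103 198:102 200:102 202:102 204:102 206:102 208:101 210:101 212:101 214:100 216:100 218:99 220:100 222:101 224:103 226:112 228:122 230:128 232:129 234:133 236:138 238:145 240:151 242:151 244:152 246:155 248:155 250:148 252:140 254:129 256:118 258:99 260:81
```

Run:
```python
from h import *
ims=[]
for i in range(5):
    s=cam("side");ims.append(s["image"].astype(np.float32))
im=np.mean(ims,0).mean(2)
np.save("avg.npy",im)
z=np.clip(cv2.resize(im[235:280,295:355],None,fx=13,fy=13,interpolation=cv2.INTER_CUBIC)*1.6,0,255).astype(np.uint8)
z=cv2.cvtColor(z,cv2.COLOR_GRAY2BGR)
for k in range(8):
  a=np.radians(15.3+210-15*k)
  for r,zz,col in((.042,.061,(0,0,255)),(.03,.069,(0,160,0))):
    p=proj(s,[.5425+r*np.cos(a),.0105+r*np.sin(a),zz]);q=((p-[295,235]+.5)*13).astype(int);cv2.circle(z,tuple(int(v) for v in q),3,col,-1)
cv2.imwrite("pics/c7.png",z)
```

```text
(no output)
```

View pics/c7.png

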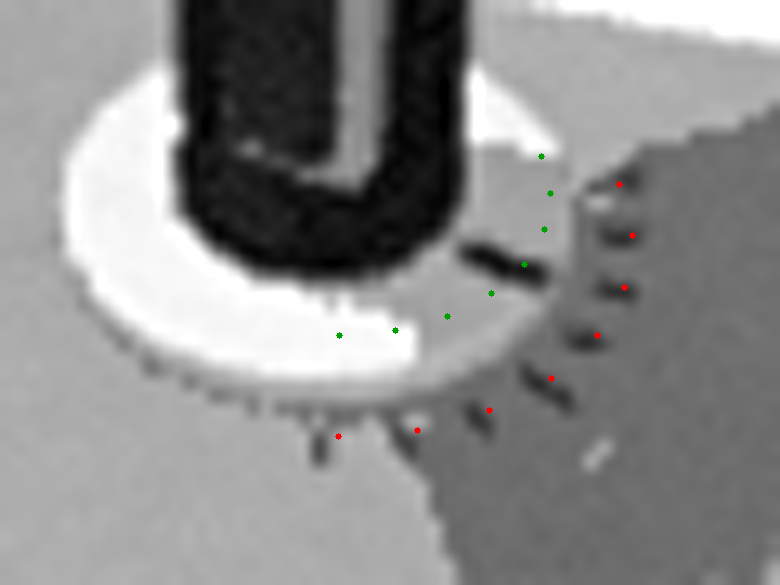

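The pointer at (545,272) matches click 3, and the torque is idle, as the contact model predicted (crest at 2.5 clicks just passed). The contact angle for click 4 is about -20°, so I'll stop short at about -16.6°.

>>> jog_arm([
  [[0,0,0],[2.5,0,0],0.0],
  [[0,0,0],[2.5,0,0],0.0],
  [[0,0,0],[2.5,0,0],0.0],
  [[0,0,0],[2.5,0,0],0.0],
  [[0,0,0],[2,0,0],0.0],
  [[0,0,0],[1,0,0],0.0],
  [[0,0,0],[1,0,0],0.0],
  [[0,0,0],[0,0,0],0.0],
])

```text
clock: 21.95
eef_pos: [0.5426, 0.0124, 0.0741]
ee_rot: [0.703, 0.081, 0.703, -0.079]
ft_force: [-0.3, 5.7, 4.2]
width: 0.0133
```

Run:
```python
from h import *
look(5)
```

```text
t22.20 p [0.5426 0.0125 0.0741] zaz -13.04 F [-0.5  5.2  4. ] M [1.11  0.125 0.024] w 0.0132 j [ 0.02  0.39 -0.35  0.83  0.    0.25]
Mz mean 0.015 sd 0.033
150:104 152:103 154:98 156:82 158:63 160:46 162:32 164:32 166:45 168:62 170:77 172:88 174:96 176:100 178:102 180:103 182:103 184:103 186:102 188:103 190:103 192:102 194:102 196:102 198:101 200:101 202:101 204:102 206:102 208:102 210:102 212:102 214:101 216:100 218:99 220:100 222:101 224:103 226:111 228:121 230:127 232:129 234:132 236:137 238:144 240:150 242:150 244:151 246:154 248:154 250:154 252:153 254:151 256:143 258:128 260:114
```

The dial is at click 4: the pointer moved exactly 15° more, to 163°, with idle torque and the bar mid-play. I'll let go and lift.

>>> jog_arm([
  [[0,0,0],[0,0,0],0.02],
  [[0,0,0],[0,0,0],0.04],
  [[0,0,0],[0,0,0],0.05],
  [[0,0,0],[0,0,0],0.05],
  [[-0.03,0,0],[0,0,0],0.05],
  [[-0.04,0,0],[0,0,0],0.05],
  [[-0.03,0,0],[0,0,0],0.05],
  [[0,0,0],[0,0,0],0.03],
])

```text
clock: 23.2
eef_pos: [0.5446, 0.0111, 0.1765]
ee_rot: [0.705, 0.081, 0.7, -0.08]
ft_force: [0.4, -0.2, -0.0]
width: 0.0329
```

Run:
```python
from h import *
from scipy.optimize import least_squares
im,s=look(5);t=cam("top")
def tri(a,b): 
    r=least_squares(lambda P:np.r_[proj(t,P)-a,proj(s,P)-b],[.5,.1,.07]);print(np.round(r.x,4),np.round(r.fun,1));return r.x
tri([303.2,262],[331,287.2]);               # key top
tri([235+172/5,175+318/5],[240+250/5,180+515/5]) # vial cap centre
tri([235+560/5,175+240/5],[320,231]) # bar top
np.save("avg.npy",im)
cv2.imwrite("pics/c8.png",np.clip(cv2.resize(im[215:310,280:380],None,fx=6,fy=6,interpolation=cv2.INTER_CUBIC)*1.5,0,255))
```

```text
t23.45 p [0.5414 0.0111 0.1724] zaz -13.06 F [-0.4 -1.4 -0.1] M [-0.063 -0.018 -0.002] w 0.0299 j [ 0.02  0.31 -0.19  1.07 -0.    0.25]
Mz mean 0.016 sd 0.032
150:153 152:147 154:136 156:105 158:72 160:43 162:22 164:28 166:53 168:78 170:94 172:100 174:102 176:102 178:101 180:101 182:101 184:100 186:100 188:100 190:103 192:109 194:116 196:125 198:136 200:144 202:150 204:151 206:152 208:153 210:153 212:152 214:151 216:150 218:150 220:150 222:150 224:150 226:150 228:150 230:150 232:150 234:150 236:149 238:149 240:150 242:149 244:149 246:151 248:151 250:151 252:151 254:148 256:140 258:126 260:113
[0.4721 0.0955 0.0811] [-0.3 -0.6  0.6  0.1]
[0.5131 0.1585 0.1243] [-0.1 -0.2  0.2  0. ]
[0.5443 0.0108 0.1121] [ 0.  0. -0. -0.][ WARN:0@10.744] global loadsave.cpp:1063 imwrite_ Unsupported depth image for selected encoder is fallbacked to CV_8U.
```

View pics/c8.png

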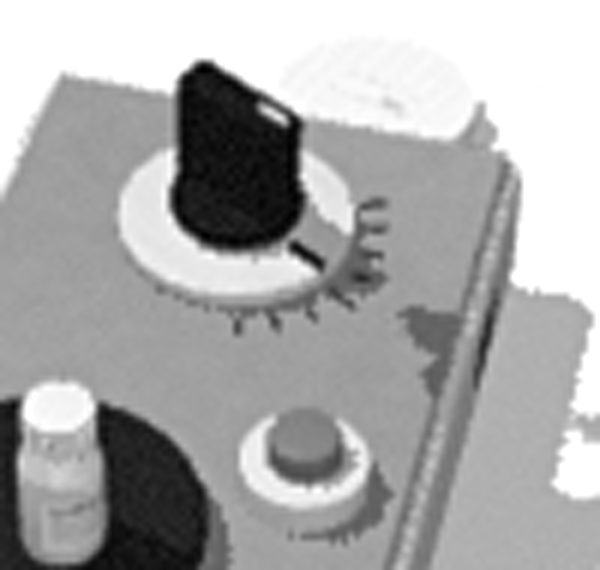

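The dial is released and the pointer is still at (310,255), click 4. The key cap is at (305,435), with its top at about (0.472, 0.0955, 0.08). Moving above the key with the jaws shut and turned square to the vial direction.

Run:
```python
from h import *
goto([.472,.0955,.1],55)
```

```text
t23.50 p [0.5415 0.0111 0.1725] zaz -13.06 F [ 0.6 -0.7 -0. ] M [-0.017  0.026  0.006] w 0.0301 j [ 0.02  0.31 -0.19  1.07 -0.    0.25]
shift(tool) [ 0.0727  0.0665 -0.0866] turn deg [-6.806e+01 -1.500e-01 -5.000e-02]
```

>>> jog_arm([
  [[0,0.022,-0.029],[0,0,0],0.0],
  [[0,0.022,-0.029],[0,0,0],0.0],
  [[0,0.0225,-0.0286],[0,0,0],0.0],
  [[0,0,0],[-9.7,0,0],0.0],
  [[0,0,0],[-9.7,0,0],0.0],
  [[0,0,0],[-9.7,0,0],0.0],
  [[0,0,0],[-9.7,0,0],0.0],
  [[0,0,0],[-9.7,0,0],0.0],
])

```text
clock: 24.5
eef_pos: [0.4725, 0.0954, 0.173]
ee_rot: [0.672, -0.217, 0.674, 0.217]
ft_force: [-0.1, -0.2, 0.3]
width: 0.0
```

>>> jog_arm([
  [[0,0,0],[-9.7,0,0],0.0],
  [[0,0,0],[-9.7,0,0],0.0],
  [[0.025,0,0],[0,0,0],0.0],
  [[0.025,0,0],[0,0,0],0.0],
  [[0.02,0,0],[0,0,0],0.0],
  [[0.01,0,0],[0,0,0],0.0],
  [[0,0,0],[0,0,0],0.0],
  [[0,0,0],[0,0,0],0.0],
])

```text
clock: 25.5
eef_pos: [0.4737, 0.0956, 0.0945]
ee_rot: [0.628, -0.326, 0.627, 0.326]
ft_force: [1.2, 0.0, -0.1]
width: -0.0001
```

Run:
```python
from h import *
goto([.472,.0955,.075],55)
s=cam("side")
cv2.imwrite("pics/c9.png",np.clip(cv2.resize(s["image"][200:310,270:390],None,fx=6,fy=6,interpolation=cv2.INTER_CUBIC).astype(float)*1.8,0,255).astype(np.uint8)[:,:,::-1])
```

```text
t25.50 p [0.4737 0.0956 0.0945] zaz 54.84 F [ 1.2  0.  -0.1] M [ 0.033  0.001 -0.074] w -0.0001 j [ 0.2   0.28 -0.46  0.83 -0.   -0.76]
shift(tool) [ 0.0195  0.0013 -0.0011] turn deg [-0.16  0.04  0.04]
```

View pics/c9.png

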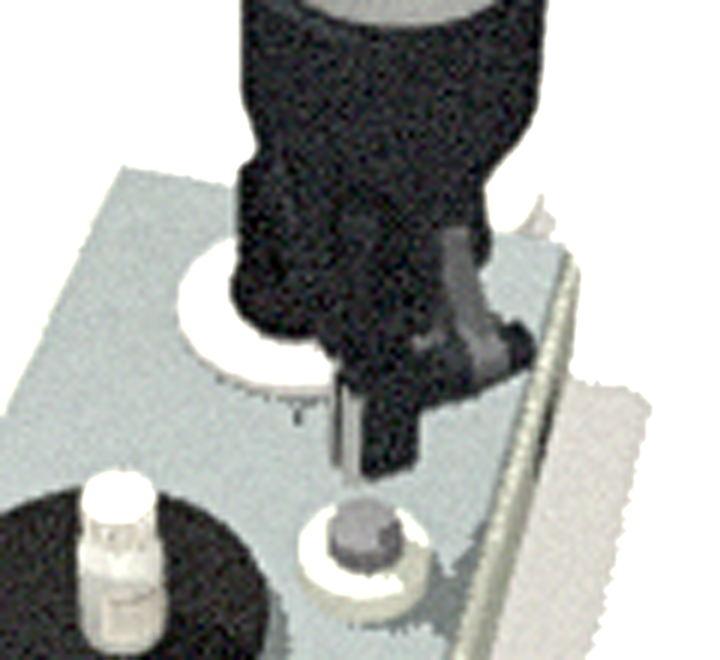

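The shut tips at (373,470) are right above the key cap at (365,522). Pressing in guarded steps.

>>> jog_arm([
  [[0.01,0.0013,-0.001],[0,0,0],0.0],
  [[0.008,0,0],[0,0,0],0.0],
  [[0.004,0,0],[0,0,0],0.0],
  [[0,0,0],[0,0,0],0.0],
  [[0,0,0],[0,0,0],0.0],
  [[0,0,0],[0,0,0],0.0],
  [[0,0,0],[0,0,0],0.0],
  [[0,0,0],[0,0,0],0.0],
])

```text
clock: 26.55
eef_pos: [0.4716, 0.0955, 0.072]
ee_rot: [0.628, -0.326, 0.628, 0.326]
ft_force: [0.1, -0.0, 0.2]
width: 0.0002
```

>>> jog_arm([
  [[0.002,0,0],[0,0,0],0.0],
  [[0.002,0,0],[0,0,0],0.0],
  [[0,0,0],[0,0,0],0.0],
  [[0,0,0],[0,0,0],0.0],
  [[0,0,0],[0,0,0],0.0],
  [[0,0,0],[0,0,0],0.0],
  [[0,0,0],[0,0,0],0.0],
  [[0,0,0],[0,0,0],0.0],
])

```text
clock: 27.55
eef_pos: [0.4717, 0.0955, 0.068]
ee_rot: [0.628, -0.326, 0.628, 0.326]
ft_force: [0.7, -0.5, 3.6]
width: -0.0003
```

>>> jog_arm([
  [[0.0015,0,0],[0,0,0],0.0],
  [[0.0015,0,0],[0,0,0],0.0],
  [[0,0,0],[0,0,0],0.0],
  [[0,0,0],[0,0,0],0.0],
  [[0,0,0],[0,0,0],0.0],
  [[0,0,0],[0,0,0],0.0],
  [[0,0,0],[0,0,0],0.0],
  [[0,0,0],[0,0,0],0.0],
])

```text
clock: 28.55
eef_pos: [0.4717, 0.0955, 0.0656]
ee_rot: [0.628, -0.326, 0.627, 0.326]
ft_force: [-1.9, -0.0, 9.0]
width: 0.0001
```

>>> jog_arm([
  [[0.001,0,0],[0,0,0],0.0],
  [[0.001,0,0],[0,0,0],0.0],
  [[0,0,0],[0,0,0],0.0],
  [[0,0,0],[0,0,0],0.0],
  [[0,0,0],[0,0,0],0.0],
  [[0,0,0],[0,0,0],0.0],
  [[0,0,0],[0,0,0],0.0],
  [[0,0,0],[0,0,0],0.0],
])

```text
clock: 29.55
eef_pos: [0.4719, 0.0955, 0.0653]
ee_rot: [0.628, -0.326, 0.627, 0.325]
ft_force: [-5.5, -1.1, 24.2]
width: -0.0002
```

A hard stop at 24 N after about 6 mm of travel: the key is fully down. Releasing and lifting clear.

>>> jog_arm([
  [[-0.005,0,0],[0,0,0],0.0],
  [[-0.015,0,0],[0,0,0],0.0],
  [[-0.03,0,0],[0,0,0],0.0],
  [[-0.04,0,0],[0,0,0],0.0],
  [[-0.04,0,0],[0,0,0],0.0],
  [[0,0,0],[0,0,0],0.0],
  [[0,0,0],[0,0,0],0.0],
  [[0,0,0],[0,0,0],0.0],
])

```text
clock: 30.55
eef_pos: [0.4701, 0.0952, 0.1912]
ee_rot: [0.626, -0.325, 0.629, 0.326]
ft_force: [0.5, 0.5, -0.3]
width: -0.0002
```

Run:
```python
from h import *
im,s=look(5)
cv2.imwrite("pics/c10.png",np.clip(cv2.resize(im[215:425,250:370],None,fx=2.8,fy=2.8,interpolation=cv2.INTER_CUBIC)*1.5,0,255).astype(np.uint8))
```

```text
t30.80 p [0.4711 0.0954 0.1923] zaz 54.84 F [ 0.3 -0.6 -0.6] M [ 0.007 -0.065  0.058] w 0.0001 j [ 0.2   0.2  -0.29  1.08 -0.   -0.76]
Mz mean 0.002 sd 0.030
150:155 152:149 154:138 156:106 158:73 160:44 162:22 164:29 166:55 168:80 170:96 172:101 174:103 176:103 178:103 180:103 182:102 184:102 186:101 188:102 190:105 192:111 194:118 196:127 198:138 200:147 202:153 204:154 206:155 208:156 210:155 212:154 214:153 216:152 218:151 220:152 222:153 224:153 226:152 228:152 230:151 232:152 234:152 236:151 238:151 240:152 242:151 244:151 246:153 248:153 250:153 252:152 254:150 256:142 258:127 260:114
```

Run:
```python
from h import *
s=cam("side")["image"].astype(float).mean(2);a=np.load("avg.npy");s0=cv2.imread("pics/s0.png").astype(float).mean(2)
for n,(x,y,X,Y),r in(("key",(318,278,346,306),a),("vial",(275,275,305,312),s0),("bottle",(255,340,295,402),s0),("dish",(326,219,362,240),s0),("dialfront",(318,245,350,275),a)):
    d=abs(s[y:Y,x:X]-r[y:Y,x:X]);print(n,"mean %.1f  p95 %.1f"%(d.mean(),np.percentile(d,95)), np.round(cv2.phaseCorrelate(r[y:Y,x:X].copy(),s[y:Y,x:X].copy())[0],2))
finish_job()
```

```text
Traceback (most recent call last):
cv2.error: OpenCV(4.12.0) /io/opencv/modules/imgproc/src/phasecorr.cpp:527: error: (-215:Assertion failed) src1.type() == src2.type() in function 'phaseCorrelate'
```

Run:
```python
from h import *
s=cam("side")["image"].astype(float).mean(2);a=np.load("avg.npy").astype(float);s0=cv2.imread("pics/s0.png").astype(float).mean(2)
for n,(x,y,X,Y),r in(("key",(318,278,346,306),a),("vial",(275,275,305,312),s0),("bottle",(255,340,295,402),s0),("dish",(326,219,362,240),s0),("dialfront",(318,245,350,275),a)):
    d=abs(s[y:Y,x:X]-r[y:Y,x:X]);print(n,"mean %.1f  p95 %.1f"%(d.mean(),np.percentile(d,95)), np.round(cv2.phaseCorrelate(r[y:Y,x:X].copy(),s[y:Y,x:X].copy())[0],2))
```

```text
key mean 2.3  p95 5.5 [0.11 0.01]
vial mean 7.0  p95 15.3 [0.13 0.24]
bottle mean 6.6  p95 11.7 [-0.   -0.01]
dish mean 43.6  p95 144.8 [-0.53  0.57]
dialfront mean 3.4  p95 8.4 [0.1 0. ]
```

Run:
```python
from h import *
print(finish_job(), get_obs()["clock"])
```

```text
the job is handed in; nothing more can be done
the job is handed in; nothing more can be done
```

I set up the mixer as asked and handed the job in at about 31 s of the 67 s allowed. No verdict was reported.

- **Zero stop:** I turned the dial anticlockwise onto the stop and held it there for about 0.4 s. The mean torque was about 0.28 N m, roughly 0.1 rad past zero. Single torque readings were noisy (standard deviation 0.03 N m).
- **Fourth click:** I turned it clockwise, tracking the pointer in the side camera, and stopped when it snapped to click 4. After letting go, the pointer stayed at 163° by my camera measure, including after the key press. That matches the pointer's image position at the start, when the dial also stood at click 4.
- **Start key:** It came to a hard stop after about 6 mm of travel, with 24 N on the tool. After I lifted clear, the side image showed the key back up, the same as before the press.
- **Vial and bottle:** Compared with the first picture, both shifted less than 0.3 pixel.

Two checks disagreed or failed:
- **First grip:** It closed on nothing because the real fingertips were about 30 mm higher than the stated tool geometry put them. They touched the top of the knob with about 5 N. I saw this in the images, went lower and gripped properly.
- **Dish:** Its last image comparison differed a lot, probably because the arm was in front of it. It looked in place in the picture taken after the dial was released, and I kept well clear of it. I could not view a final picture because the limit of 12 was reached.

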